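# Charge the sample mill and hold its lid at pulse

### The arm

A 6-joint arm with a two-finger parallel gripper is mounted at the origin on the work surface. World frame = base frame: x ahead of the robot, y to its left, z up, the work surface at z = 0. Lengths are in mm, angles in rad, forces in N, time in s.
With the tool pointing down it reaches from about 350 to 775 mm from the base axis. Payload 7.3 kg.
Tool frame: the origin (TCP) lies midway between the tips of the shut fingers; the grasp point (between the pads) lies 19 mm behind it; z points along the fingers, y is the line along which they close (so a half turn about z gives the same grasp; the last joint's range is limited). The gripper opens to 92 mm and grips with 3 to 60 N. Pads are 19 mm wide; open, the fingers measure 130 mm over their backs; the gripper's body (75 mm by 190 mm) begins 47 mm behind the grasp point.
Start: joints at [1.083, 0.342, 1.524, -0, 1.275, -0.146], TCP at [175.958, 494.655, 226.741] pointing down, gripper open.
Joint ranges: [-2.53, 2.53], [-0.77, 2.02], [0.04, 2.7], [-1, 4.14], [0.28, 2.66], [-3.11, 3.11]. Speed limits (rad/s): [2.57, 2.57, 3.14, 3.14, 3.14, 3.14].

### API

Orientations are given as [roll, pitch, yaw] about the fixed x, y, z axes, in that order (R = Rz(yaw) Ry(pitch) Rx(roll)).
In Python, from plant import bot gives the robot as it stands.
- The arm moves only by the tool jog_arm, never from a script. Its arguments are lists of equal length, an entry for each row: "dp": the shift along the tool's x, y, z in m, a list of three; "twist": the turn about the tool's z in degrees. A call has 1 to 10 rows; each row shifts and turns the commanded pose from where the row before left it, along the tool's axes as they then stand; what a row does not reach is not made up. A row lasts 1/8 s, in which the tool goes at most 62.5 mm and 10.7 degrees, less where a joint would pass 70% of its speed; a pose out of reach is approached as far as the arm can. A call is refused whole if a number of a shift passes 0.0625 or a number of a turn 10.7, either way. A call with a gripper value outside its range is refused whole. "jaw" is the finger opening in m, from 0 to 0.0918, set as the call begins (left out, the last holds). The fingers move at their own pace and stop on an object; the grip force is fixed at half the most. Time passes only in rows, so rows that do not move let the fingers close. It gives the time, the measured TCP pose, the force, the opening and the grip force at its end, in the units of the state.
- bot.get_obs(): the state, without advancing time (a new reading comes with each control period).
- bot.capture(name): name is "side" or "top" or "wrist"; returns the picture (400x640x3 uint8, blue, green, red); there is no depth.
- bot.camera_params(name): a dict with "fx", "fy", "cx", "cy" (pixels), "k1" (the pictures are not rectified: a ray, as slopes to the right and down, at radius r is drawn at 1 + k1 r^2 times it, then the intrinsics apply), "R" (3x3) and "t" (3): a world point X has camera coordinates R X + t. Camera axes: x right, y down, z forward; pixel columns grow to the right and rows downward; lengths in mm; the calibration is good to about 2 mm. A picture is of the moment at which its call begins: read the wrist's pose just before it. camera_params takes no time and is no camera call; for the wrist camera it gives the pose at the moment of the call.
- bot.close_job(): hands the job in; it is judged then, once.
Trained networks look in the newest picture that a camera, given by its name, has taken for a name from the list of things; names that differ only in an ending like _2 or _b are one class to them, and where a whole thing is asked for, a point or a joint stands for the part that bears it (a point fixed in the world has none). Each returns a list of dicts, best first, with "confidence" (0 to 1); they miss things now and then, are a little off and sometimes report something else, mostly with a low value. They report only what shows in the picture. A call takes as long as a camera call. They do not tell look-alikes from the thing itself.
- bot.find_in(camera, label): "bbox" ([centre column, centre row, width, height] in pixels, round what is visible of it).
- bot.masks_of(camera, label): "pixels" (400x640 bool, what is visible of it) and "bbox" ([centre column, centre row, width, height] in pixels, round what is visible of it).
The state is a dict: "time": time; "joint_positions": joint angles; "dq": joint speeds; "tau": joint torques, N m; "tool_pos": TCP position; "tcp_rot": TCP orientation; "contact_force": force on the tool from outside, world axes, zero at the start; "moment": the same for the moment, N m; "grip_width": finger opening in mm; "finger_force": force on a finger pad.
Only numpy, scipy, OpenCV 4.12 (cv2) and the standard library are available. Lean on these libraries where they do the work, as an engineer would, in place of code of your own. Each camera call takes 0.05 s, during which the arm holds its last target. There are 200 camera calls.

### The job

Tip the four lumps of mineral sample from the steel pan into the bowl of the mill without the robot touching the lumps, and stand the empty pan back on the bench. Then fit the bayonet lid with its red pointers at the white marks, right down on the collar, and turn it clockwise to the yellow pulse mark, half-way to the red lock mark and never as far as the lock click; finish while still gripping the lid and holding it there against its spring. Leave the tube rack, the bottle and the brush where they are.

Things in the scene. Friction and masses are not known exactly. Their poses are not given: they have to be found in the camera images.
- mill: small analytical mill, fixed: white housing 165 x 135 x 92 mm, on it a round steel bowl (inside 84 mm across) with a black bayonet collar 120 mm across, flat top 170 mm above the bench. Origin on the bench on the bowl's axis, z up. Two slots for the lid's lugs, 16 mm wide, open to the top of the mouth at its +x and -x. A stop keeps a fitted lid from turning anticlockwise.
- mill_mouth (a point): centre of the collar's mouth (86 mm across), level with its top; axes as the mill's. On the collar's rim: a white start mark over each slot, 30 degrees clockwise of it (from above) a yellow pulse mark, 60 degrees clockwise a red lock mark. Bowl floor 71 mm below, with a low blade
- pulse_ring (a joint): sprung switch ring in the collar; 0 at rest, grows (rad) as the lid's lugs push it clockwise, springs back. The lid turns 0.09 rad before meeting it: yellow mark (lid turned 0.52) is ring 0.43, red lock mark 0.95. Spring 0.05 N m at first, 0.14 N m at yellow. From 0.6 the lugs push aside two stiff spring balls that snap in behind them (the click); beyond 0.76 counts as locked
- lid: bayonet lid, lying right way up on the bench, 0.14 kg: clear disc 104 mm across, 5 mm thick, over a plug 83 mm across, 13 mm deep. Origin at the centre of the plug's underside, z up. Two lugs at its foot at +x and -x reach 46 mm from the axis, 9 mm wide, 5 mm thick; red pointers over them; a half turn makes no difference. Seated, the disc lies on the collar and the origin is 13 mm below mill_mouth
- lid_grip (a point): middle of the lid's black upright bar grip, on the lid's axis 34 mm above its origin; the bar runs along the lid's x, 56 mm long, 14 mm wide, from 18 to 50 mm above the lid's origin
- pan: stainless sample pan, 0.18 kg, on the bench: floor 120 x 70 mm, 3 mm thick, walls to 26 mm height at both sides and the back, open at the front, its +x (the edge lies 60 mm from the origin). Origin at the centre of the underside, z up. The lumps slide off its polished floor when it is tipped some 25 degrees nose down; 45 is ample
- pan_handle (a point): on the axis of the pan's blue bar handle, 95 mm behind the pan's origin and 24 mm above its underside; the bar is 14 x 14 mm and runs straight back along the pan's x, from the rear wall at 60 mm to 145 mm behind the origin
- lump1: lump 1 of four: reddish-brown faceted lump of mineral lick, about 22 x 20 x 17 mm, 13 g, lying in the pan. Origin at the centre of the face it lies on at the start
- lump2: lump 2 of four: reddish-brown faceted lump of mineral lick, about 22 x 20 x 17 mm, 13 g, lying in the pan. Origin at the centre of the face it lies on at the start
- lump3: lump 3 of four: reddish-brown faceted lump of mineral lick, about 22 x 20 x 17 mm, 13 g, lying in the pan. Origin at the centre of the face it lies on at the start
- lump4: lump 4 of four: reddish-brown faceted lump of mineral lick, about 22 x 20 x 17 mm, 13 g, lying in the pan. Origin at the centre of the face it lies on at the start
- tube_rack: bystander: white rack 70 x 170 mm with purple-capped blood tubes, 88 mm high; origin under its centre
- reagent_bottle: bystander: amber bottle, 64 mm across, 150 mm high; origin under its centre
- brush: bystander: cleaning brush about 160 mm long, lying on the bench between the robot and the mill; origin under its middle
Things that resemble listed ones, but are neither listed nor needed, are in the scene too. Leave any blue or orange look-alike of the lid alone.

How it is judged (in metres and radians):
On the way, in this order (a step that is already met when the one before it is completed fails the run):
1. all four lumps lie in the bowl of the mill (horizontal distance between each of lump1, lump2, lump3, lump4 and mill_mouth below 0.042 m and z of each of lump1, lump2, lump3, lump4 in the frame of mill_mouth below -0.022 m), for 0.2 s.
2. the lid lies right down on the collar with its lugs in the slots (horizontal distance between lid and mill_mouth below 0.004 m and z of lid in the frame of mill_mouth below -0.01 m and angle between lid's own z axis and vertical below 0.08 rad), for 0.1 s.
At the end, for the whole second after the job is handed in: lumps in the bowl (22 mm or more below the rim); pan level on the bench, released, still; lid seated (centred to 4 mm, level, origin 10 mm or more below the rim), gripped and held still with the switch ring at 0.30 to 0.56 rad, about 7 degrees either side of the yellow mark (all of step 1 and all of step 2 and height (world z) of pan below 0.008 m and angle between pan's own z axis and vertical below 0.08 rad and linear speed of pan below 0.02 m/s and value of joint pulse_ring between 0.3 and 0.56 rad and velocity of joint pulse_ring between -0.1 and 0.1 rad/s and contact force between the fingers and lid above 1.5 N and contact force between the fingers and pan below 0.1 N); the arm keeps its last pose, push and grip.
It fails at once if the lid is turned on to its lock click (value of joint pulse_ring above 0.76 rad).
It fails at once if a lump of the sample is touched with the gripper or arm (contact force between any of the fingers, the arm and lump1 above 0.3 N or contact force between any of the fingers, the arm and lump2 above 0.3 N or contact force between any of the fingers, the arm and lump3 above 0.3 N or contact force between any of the fingers, the arm and lump4 above 0.3 N).
It fails at once if the tube rack is shoved or knocked over (distance of tube_rack from where it was at the start of the episode above 0.03 m or angle between tube_rack's own z axis and vertical above 0.4 rad).
It fails at once if the reagent bottle is shoved or knocked over (distance of reagent_bottle from where it was at the start of the episode above 0.03 m or angle between reagent_bottle's own z axis and vertical above 0.4 rad).
It fails at once if the brush is shoved or knocked over (distance of brush from where it was at the start of the episode above 0.03 m).
It also fails if it takes over 72 s, if anything falls off the work surface, if the arm or the gripper's body presses on something with over 40 N, if the wrist force passes 120 N, or if a joint passes its speed limit or range.

## Working session

There is one attempt and no reset: what is moved stays moved. The work goes in short steps, Python scripts to look and compute and a tool call to move; the robot and the scene stay as the last step left them, time stands still between calls to the robot, and variables do not carry over. Pictures are saved under pics/ and viewed, at most 10 in all, crops included, and the job is handed in when it is done.

Besides the shell and the picture viewer there is one more tool, called after "Request:" by a JSON object that holds its "fn" and its "kwargs". jog_arm: Moves the arm, as the interface text tells. Its arguments: {"type":"object","properties":{"dp":{"type":"array"},"twist":{"type":"array"},"jaw":{"type":"number"}},"required":["dp","twist"]}

```bash
mkdir -p pics; ls; python3 - <<'E'
from plant import bot
import cv2,numpy as np
o=bot.get_obs();print({k:np.round(v,3).tolist() for k,v in o.items()})
for c in("side","top"):
    im=bot.capture(c);cv2.imwrite(f"pics/{c}0.png",im)
    p=bot.camera_params(c);print(c,p)
    for l in("mill","lid","pan","pan_handle","lump1","tube_rack","reagent_bottle","brush"):
        print(l,[(np.round(d["bbox"]).tolist(),round(d["confidence"],2)) for d in bot.find_in(c,l)])
E
```

```text
pics
{'time': 0.0, 'joint_positions': [1.083, 0.343, 1.525, -0.0, 1.275, -0.146], 'dq': [-0.001, -0.001, -0.0, 0.0, -0.002, -0.002], 'tau': [-0.001, -43.124, -24.421, 0.072, 0.056, -0.0], 'tool_pos': [175.734, 494.273, 226.046], 'tcp_rot': [-3.14, -0.0, 2.8], 'contact_force': [-0.297, 0.683, -0.226], 'moment': [-0.004, -0.016, 0.023], 'finger_force': 0.0, 'grip_width': 91.714}
side {'fx': 364.4428683531658, 'fy': 364.4428683531658, 'cx': 322.21605781825565, 'cy': 199.92403947833242, 'k1': -0.05751427392634605, 'R': array([[ 0.93544334, -0.35306948,  0.01696191],
       [-0.20758867, -0.5875705 , -0.78209197],
       [ 0.28609913,  0.72808162, -0.62293213]]), 't': array([-474.47437836,  191.88069801,  834.26477408])}
mill [([356.0, 213.0, 83.0, 91.0], 0.79)]
lid [([320.0, 163.0, 33.0, 22.0], 0.82), ([227.0, 177.0, 35.0, 23.0], 0.78), ([283.0, 177.0, 33.0, 24.0], 0.64)]
pan [([344.0, 309.0, 103.0, 37.0], 0.77), ([348.0, 316.0, 9.0, 12.0], 0.22)]
pan_handle [([347.0, 310.0, 103.0, 38.0], 0.74)]
lump1 [([345.0, 304.0, 10.0, 7.0], 0.53), ([349.0, 317.0, 9.0, 12.0], 0.47), ([364.0, 314.0, 
[... 512 characters left out ...]
]]), 't': array([   3.11018539,  534.10948193, 1085.3097322 ])}
mill [([344.0, 174.0, 72.0, 82.0], 0.94)]
lid [([203.0, 161.0, 41.0, 40.0], 0.98), ([196.0, 286.0, 39.0, 44.0], 0.6), ([222.0, 222.0, 42.0, 40.0], 0.57)]
pan [([426.0, 224.0, 32.0, 82.0], 0.59)]
pan_handle [([425.0, 223.0, 41.0, 75.0], 0.68), ([261.0, 130.0, 30.0, 28.0], 0.23)]
lump1 [([420.0, 210.0, 7.0, 8.0], 0.59), ([414.0, 224.0, 8.0, 9.0], 0.54), ([434.0, 209.0, 10.0, 10.0], 0.51), ([430.0, 224.0, 7.0, 8.0], 0.38)]
tube_rack [([406.0, 134.0, 72.0, 38.0], 0.63), ([343.0, 172.0, 70.0, 82.0], 0.54)]
reagent_bottle [([416.0, 223.0, 12.0, 8.0], 0.71), ([261.0, 129.0, 29.0, 29.0], 0.57)]
brush [([316.0, 251.0, 28.0, 60.0], 0.93)]
```

```bash
python3 - <<'E'
import cv2,numpy as np
t=cv2.imread("pics/top0.png");c=t[90:320,170:470];cv2.imwrite("pics/topc.png",cv2.resize(c,(780,598),interpolation=cv2.INTER_CUBIC))
E
```

```text
(no output)
```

View pics/topc.png

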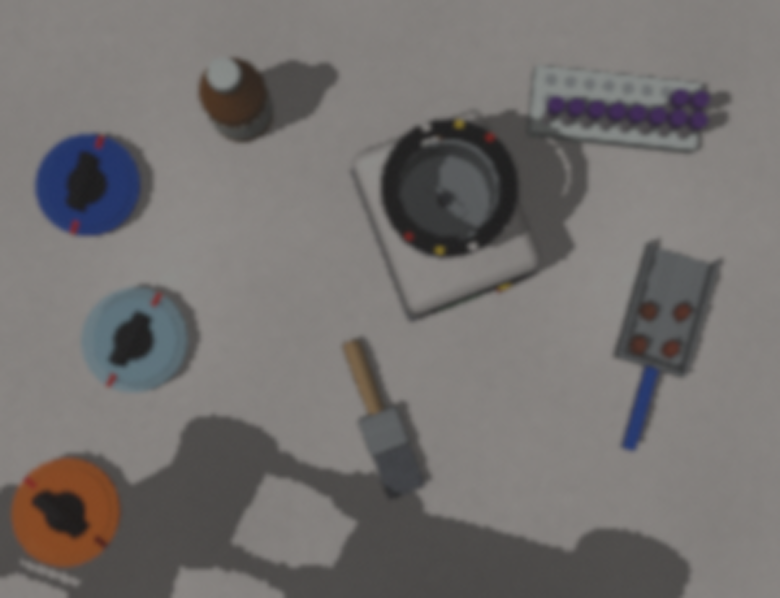

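View pics/side0.png

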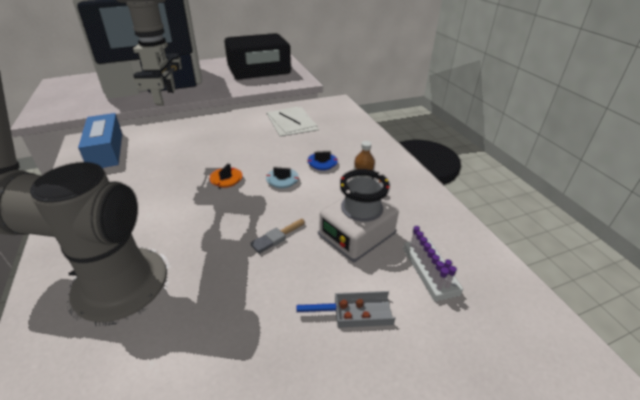

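The top crop (scale 2.6, offset 170,90) shows three lid-like things. They are blue at (88,185), clear pale at (135,338) and orange at (66,512). The clear disc, full-image (222,220), is the lid, since only it matches "clear disc" and the others are the named look-alikes. The mill collar is at crop (449,187), with white marks at (428,127) and (474,246). The pan is at (665,310), with its handle from (651,370) to (629,447).

```bash
cat > h.py <<'E'
from plant import bot
import cv2,numpy as np
from scipy.spatial.transform import Rotation as Ro
def ray(p,px):
    K=np.array([[p["fx"],0,p["cx"]],[0,p["fy"],p["cy"]],[0,0,1.]])
    # ray at radius r drawn at 1+k1 r^2
    u=cv2.undistortPoints(np.array(px,float).reshape(-1,1,2),K,np.array([p["k1"],0,0,0,0.])).reshape(-1,2)
    d=np.c_[u,np.ones(len(u))]@p["R"]
    return -p["R"].T@p["t"],d
def onz(p,px,z):
    c,d=ray(p,px);return c+d*((z-c[2])/d[:,2])[:,None]
def proj(p,X):
    X=np.atleast_2d(X)@p["R"].T+p["t"];u=X[:,:2]/X[:,2:];r=(u**2).sum(1,keepdims=True)
    return u*(1+p["k1"]*r)*[p["fx"],p["fy"]]+[p["cx"],p["cy"]]
def blobs(im,fn,box,mina=3):
    hsv=cv2.cvtColor(im,cv2.COLOR_BGR2HSV).astype(int);m=fn(hsv[...,0],hsv[...,1],hsv[...,2])
    k=np.zeros_like(m);x0,y0,x1,y1=box;k[y0:y1,x0:x1]=1;m&=k
    n,l,s,c=cv2.connectedComponentsWithStats(m.astype(np.uint8))
    return [(c[i].round(1).tolist(),int(s[i,4])) for i in range(1,n) if s[i,4]>=mina],l
blue=lambda h,s,v:(h>105)&(h<130)&(s>110)
red=lambda h,s,v:((h<8)|(h>172))&(s>90)
yel=lambda h,s,v:(h>15)&(h<35)&(s>90)
E
python3 - <<'E'
from h import *
t=cv2.imread("pics/top0.png");p=bot.camera_params("top")
f=lambda L:(np.array(L)/2.6+[170,90])
np.set_printoptions(suppress=True,precision=1)
print("mouth",onz(p,f([(449,187)]),170),"white",onz(p,f([(428,127),(474,246)]),170).tolist(),"yel",onz(p,f([(459,124),(440,250)]),170).tolist(),'red',onz(p,f([(490,138),(408,237)]),170).tolist())
print("lid",onz(p,f([(135,338)]),18),onz(p,f([(157,299),(111,380)]),18).tolist())
print("handle",onz(p,f([(651,370),(629,447)]),31).tolist())
print("rear corners top",onz(p,f([(616,355),(684,375)]),26).tolist(),"front floor",onz(p,f([(652,245),(718,262)]),26).tolist())
print("lumps",onz(p,f([(649,310),(682,312),(639,344),(671,349)]),10).tolist())
print("rack",onz(p,f([(535,66),(705,84),(697,150),(530,131)]),60).tolist())
print("bottle",onz(p,f([(222,73)]),150),"brush",onz(p,f([(353,343),(410,490)]),10).tolist())
b,l=blobs(t,blue,(390,220,450,280),10);print(b)
for i in range(1,l.max()+1):
    ys,xs=np.where(l==i)
    if len(xs)>20:
        v=cv2.fitLine(np.c_[xs,ys].astype(np.float32),cv2.DIST_L2,0,.01,.01).ravel();print(v,onz(p,[v[2:],v[2:]+10*v[:2]],30))
for n,fn in(("red",red),("yel",yel)):
    for bx,z in(((310,130,375,195),170),((195,200,250,245),18)):
        b,_=blobs(t,fn,bx,2);print(n,z,[(onz(p,[c],z)[0].tolist(),a) for c,a in b])
E
```

```text
mouth [[596.3 -39.  170. ]] white [[649.1334315462345, -20.892462279981586, 170.0], [544.9371975143164, -60.30147775784245, 170.0]] yel [[651.8940913228312, -47.90859518512924, 170.0], [541.4064197102707, -30.96096912300935, 170.0]] red [[639.602675682603, -74.84609076824798, 170.0], [552.6287821009765, -3.40270445374048, 170.0]]
lid [[471.5 261.6  18. ]] [[510.06655705426436, 240.83741980976538, 18.0], [430.36040505263907, 284.1111070186938, 18.0]]
handle [[440.1119930783178, -244.76035148129233, 31.0], [365.5732652985358, -221.669983633017, 31.0]]
rear corners top [[454.848542804742, -211.767560811975, 26.0], [435.2956254937083, -278.38508902597215, 26.0]] front floor [[563.8971790455897, -249.66691810706146, 26.0], [547.0328000584656, -314.9980550984706, 26.0]]
lumps [[500.25998353351537, -249.15740390202944, 10.0], [498.2954044064103, -282.28441349317717, 10.0], [466.22635071368603, -238.39901422502993, 10.0], [461.2679834932913, -270.3509330285186, 10.0]]
rack [[735.4549372599482, -130.4755632933879, 60.0], [718.1753529116658, -296.59862299827097, 60.0], [652.7088695870129, -287.12886180676065, 60.0], [670.9199413896243, -124.87939426927296, 60.0]]
bottle [[701.8 161.4 150. ]] brush [[467.0051573306262, 47.19759975476369, 10.0], [322.6658673615809, -9.399752429358529, 10.0]]
[([416.0, 246.2], 136)]
[  0.3  -1.  416.  246.2] [[ 405.1 -233.1   30. ]
 [ 429.4 -240.7   30. ]]
red 170 [([641.1538215802123, -73.35914397700942, 170.0], 16), ([554.5582660599072, -3.800974145840975, 170.0], 13)]
red 18 [([511.8693657513924, 241.8590244523316, 18.0], 7), ([431.25906814045743, 284.8749972793527, 18.0], 5)]
yel 170 [([652.1029018769103, -46.91598674413953, 170.0], 17), ([542.8786250452164, -30.0007997770784, 170.0], 18)]
yel 18 []
```

Request:
{"fn": "jog_arm", "kwargs": {"dp": [[-0.0464,-0.022,0],[-0.0464,-0.022,0],[-0.0464,-0.022,0],[-0.0464,-0.022,0],[-0.0464,-0.022,0],[-0.0464,-0.022,0],[-0.0464,-0.022,0]], "twist": [-0.3,-0.3,-0.3,-0.3,-0.3,-0.3,0]}}

```text
time: 1.78
tool_pos: [435.4, 243.4, 226.9]
tcp_rot: [3.141, 0.0, 2.831]
contact_force: [0.4, 0.8, 0.8]
grip_width: 91.7
finger_force: 0.0
```

```bash
cat >> h.py <<'E'
np.set_printoptions(suppress=True,precision=1)
def st():
    o=bot.get_obs();print("t",round(o["time"],2),"pos",np.array(o["tool_pos"]),"rot(deg)",np.degrees(o["tcp_rot"]),"F",np.array(o["contact_force"]),"M",np.round(o["moment"],2),"w",round(o["grip_width"],1),"f",round(o["finger_force"],1));return o
def go(xyz,yawx=None):
    "shift in tool axes (mm) to world TCP xyz; yawx=direction of tool x wanted (deg, mod 180 choice nearest)"
    o=bot.get_obs();R=Ro.from_euler("xyz",o["tcp_rot"]).as_matrix()
    d=R.T@(np.array(xyz,float)-o["tool_pos"]);tw=None
    if yawx is not None:
        cur=np.degrees(np.arctan2(R[1,0],R[0,0]));tw=-((yawx-cur+90)%180-90)
    print("GO shift mm",d,"dist",np.linalg.norm(d).round(1),"twist",tw)
E
python3 - <<'E'
from h import *
o=st();p=bot.camera_params("wrist");c=-p["R"].T@p["t"];print("cam",c,"axes z",p["R"][2])
im=bot.capture("wrist");cv2.imwrite("pics/w0.png",im)
b,_=blobs(im,red,(0,0,640,400),4);print([(onz(p,[q],18)[0],a) for q,a in b])
print([(np.round(d["bbox"]),d["confidence"]) for d in bot.find_in("wrist","lid")])
print("lid exp px",proj(p,[[471.5,263.4,18]]))
go([413,-236,200],162.2)
E
```

```text
t 1.77 pos [435.4 243.4 226.9] rot(deg) [180.    0.  162.2] F [0.4 0.8 0.8] M [ 0. -0. -0.] w 91.7 f 0.0
cam [354.7 269.5 384.7] axes z [ 0.3 -0.1 -1. ]
[(array([274.4, 291.1,  18. ]), 80), (array([320.3, 339.4,  18. ]), 6), (array([331.5, 361.4,  18. ]), 75), (array([430.1, 285.1,  18. ]), 56), (array([509.6, 243.3,  18. ]), 49), (array([672.1, 302. ,  18. ]), 17)]
[(array([345., 195.,  84.,  80.]), 0.84), (array([400., 287.,  46.,  60.]), 0.77), (array([355.,  45.,  95.,  91.]), 0.6)]
lid exp px [[345.9 197. ]]
GO shift mm [-124.8 -461.7   27. ] dist 479.0 twist -0.2637338080683378
```

View pics/w0.png

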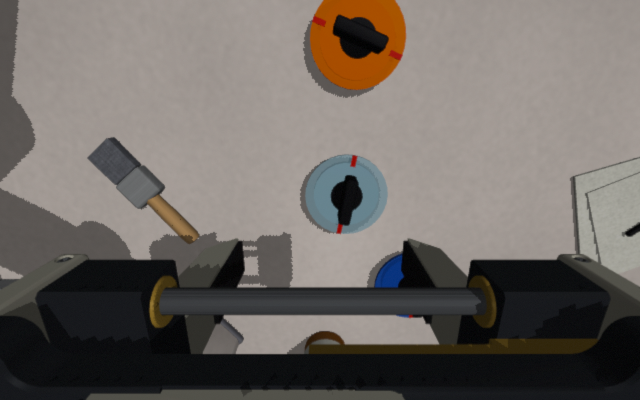

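The wrist view shows the clear pale lid at (345,195), with red pointers at (352,160) and (339,229). The orange look-alike is at (358,38) and the blue one at (400,285). The clear one is therefore at (470,264), bar direction -27.7°, which agrees with the top view. Next I go to the pan.

Request:
{"fn": "jog_arm", "kwargs": {"dp": [[-0.0139,-0.0513,0.003],[-0.0139,-0.0513,0.003],[-0.0139,-0.0513,0.003],[-0.0139,-0.0513,0.003],[-0.0139,-0.0513,0.003],[-0.0139,-0.0513,0.003],[-0.0139,-0.0513,0.003],[-0.0139,-0.0513,0.003],[-0.0139,-0.0513,0.003],[0,0,0]], "twist": [0,0,0,0,0,0,0,0,0,0]}}

```text
time: 3.12
tool_pos: [412.2, -235.6, 199.3]
tcp_rot: [-3.141, -0.0, 2.827]
contact_force: [-0.1, -0.4, 0.8]
grip_width: 91.6
finger_force: 0.0
```

```bash
python3 - <<'E'
from h import *
o=st();p=bot.camera_params("wrist")
im=bot.capture("wrist");cv2.imwrite("pics/w1.png",im)
for l in("pan","pan_handle","lump1"):print(l,[(np.round(d["bbox"]).tolist(),round(d["confidence"],2)) for d in bot.find_in("wrist",l)])
b,l=blobs(im,blue,(0,0,640,400),100);print(b)
hs=max(range(1,l.max()+1),key=lambda i:(l==i).sum())
ys,xs=np.where(l==hs);r=cv2.minAreaRect(np.c_[xs,ys].astype(np.float32));B=onz(p,cv2.boxPoints(r),31);print("handle box",B)
E
```

```text
t 3.12 pos [ 412.2 -235.6  199.3] rot(deg) [-180.   -0.  162.] F [-0.1 -0.4  0.8] M [ 0.   0.1 -0. ] w 91.6 f 0.0
pan [([324.0, 212.0, 61.0, 152.0], 0.94)]
pan_handle [([321.0, 213.0, 59.0, 157.0], 0.82), ([523.0, 228.0, 183.0, 91.0], 0.68)]
lump1 [([340.0, 244.0, 18.0, 18.0], 0.74), ([309.0, 228.0, 12.0, 16.0], 0.73), ([309.0, 254.0, 12.0, 22.0], 0.71)]
[([321.7, 172.8], 882)]
handle box [[ 361.1 -225.8   31. ]
 [ 365.  -213.8   31. ]
 [ 443.9 -238.9   31. ]
 [ 439.6 -251.9   31. ]]
```

View pics/w1.png

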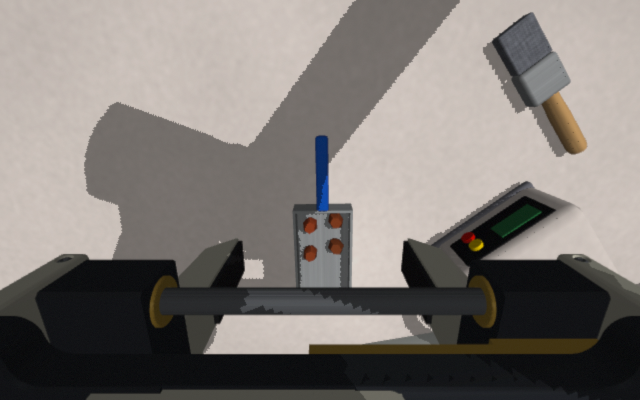

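The handle is seen from (363,-220) to (442,-245), with the lumps in the pan at (309,228), (335,222), (310,254) and (335,246). The direction is -18°. I'll grasp close to the rear wall.

Request:
{"fn": "jog_arm", "kwargs": {"dp": [[-0.005,0,0.05],[-0.005,0,0.05],[-0.005,0,0.05],[-0.005,0,0.035],[0,0,0.008],[0,0,0]], "twist": [0,0,0,0,0,0]}}

```text
time: 4.08
tool_pos: [431.8, -238.5, 7.3]
tcp_rot: [3.141, 0.0, 2.832]
contact_force: [-0.6, 0.1, 0.8]
grip_width: 91.9
finger_force: 0.0
```

Request:
{"fn": "jog_arm", "kwargs": {"dp": [[0,0,0],[0,0,0],[0,0,0],[0,0,0],[0,0,0],[0,0,0]], "twist": [0,0,0,0,0,0], "jaw": 0}}

```text
time: 4.82
tool_pos: [431.4, -239.2, 6.6]
tcp_rot: [3.141, -0.0, 2.831]
contact_force: [0.3, -0.2, -0.4]
grip_width: 36.5
finger_force: 0.0
```

```bash
python3 - <<'E'
from h import *
st()
E
```

```text
t 4.83 pos [ 431.4 -239.2    6.6] rot(deg) [180.   -0.  162.2] F [ 0.3 -0.2 -0.4] M [-0. -0. -0.] w 36.5 f 0.0
```

Request:
{"fn": "jog_arm", "kwargs": {"dp": [[0,-0.0015,0],[0,0,0],[0,0,0],[0,0,0]], "twist": [0,0,0,0]}}

```text
time: 5.32
tool_pos: [431.0, -240.7, 6.7]
tcp_rot: [3.142, 0.0, 2.831]
contact_force: [0.1, -1.4, -1.2]
grip_width: 13.6
finger_force: 30.0
```

Request:
{"fn": "jog_arm", "kwargs": {"dp": [[0,0,-0.01],[0,0,0],[0,0,0]], "twist": [0,0,0]}}

```text
time: 5.7
tool_pos: [430.9, -240.5, 16.8]
tcp_rot: [3.141, -0.0, 2.831]
contact_force: [0.3, 0.3, -2.3]
grip_width: 13.9
finger_force: 30.0
```

```bash
python3 - <<'E'
from h import *
st()
im=bot.capture("side");cv2.imwrite("pics/s1.png",cv2.resize(im[240:380,250:450],(800,560),interpolation=cv2.INTER_CUBIC))
E
```

```text
t 5.7 pos [ 430.9 -240.5   16.8] rot(deg) [180.   -0.  162.2] F [ 0.3  0.3 -2.3] M [ 0.1  0.1 -0. ] w 13.9 f 30.0
```

View pics/s1.png

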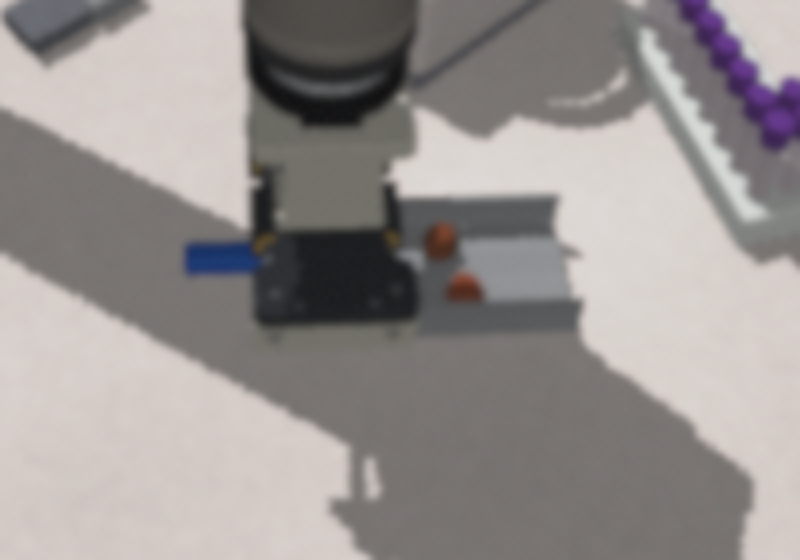

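The pan hangs level: wrist force is 2.3 N, which is its full weight. The grip doesn't slip, and the tool can only turn about its own axis, so I'll tilt the pan in the grip. I'll press its lip against the mill's vertical front face and lift.

```bash
python3 - <<'E'
from h import *
p=bot.camera_params("top");f=lambda L:(np.array(L)/2.6+[170,90])
C=onz(p,f([(352,165),(415,318),(538,268)]),92);print(C)
a=np.radians(21.2);X=np.array([np.cos(a),np.sin(a)]);Y=np.array([-X[1],X[0]]);m=np.array([597.5,-38.5])
print("mill frame",[( (c[:2]-m)@X,(c[:2]-m)@Y) for c in C])
fx=np.mean([(C[1][:2]-m)@X,(C[2][:2]-m)@X])
g=m+X*(fx-132-20)+Y*22
print("face x",fx,"grip start",g);st();go([g[0],g[1],60],201.2);print(np.array(bot.get_obs()["joint_positions"]).round(2))
E
```

```text
[[ 630.6   46.9   92. ]
 [ 487.3  -11.9   92. ]
 [ 534.  -126.5   92. ]]
mill frame [(np.float64(61.78594866137791), np.float64(67.67282101407953)), (np.float64(-93.16112489232603), np.float64(64.67804927856207)), (np.float64(-91.05800137051556), np.float64(-59.07337868426327))]
face x -92.1095631314208 grip start [ 362.  -106.3]
t 5.75 pos [ 430.9 -240.5   16.7] rot(deg) [180.   -0.  162.2] F [ 0.3 -0.8 -2.9] M [0.1 0.1 0. ] w 13.2 f 30.0
GO shift mm [106.6 106.8 -43.3] dist 157.0 twist -38.97978900316073
[-0.7  0.6  1.9  0.   0.7 -1.9]
```

Request:
{"fn": "jog_arm", "kwargs": {"dp": [[0,0,-0.008],[0.008,0.008,-0.008],[0.014,0.014,-0.008],[0.016,0.016,-0.008],[0.016,0.016,-0.007],[0.016,0.016,-0.004],[0.016,0.016,0],[0.014,0.014,0],[0.007,0.007,0],[0,0,0]], "twist": [0,0,0,0,0,0,0,0,0,0]}}

```text
time: 7.0
tool_pos: [361.7, -105.7, 59.9]
tcp_rot: [3.142, 0.0, 2.832]
contact_force: [0.5, 0.3, -2.3]
grip_width: 13.5
finger_force: 30.0
```

Request:
{"fn": "jog_arm", "kwargs": {"dp": [[0,0,0],[0,0,0],[0,0,0],[0,0,0],[0,0,0],[0,0,0],[0,0,0]], "twist": [-5,-8,-8,-8,-6,-4,0]}}

```text
time: 7.88
tool_pos: [362.3, -106.7, 59.7]
tcp_rot: [-3.141, 0.0, -2.772]
contact_force: [0.3, 0.5, -1.6]
grip_width: 13.5
finger_force: 30.0
```

```bash
python3 - <<'E'
from h import *
st();go([362,-106.3,60],201.2)
E
```

```text
t 7.88 pos [ 362.3 -106.7   59.7] rot(deg) [-180.     0.  -158.8] F [ 0.3  0.5 -1.6] M [0.  0.1 0. ] w 13.5 f 30.0
GO shift mm [ 0.2  0.5 -0.3] dist 0.6 twist -0.04697956863185482
```

Request:
{"fn": "jog_arm", "kwargs": {"dp": [[-0.008,0,0],[-0.008,0,0],[-0.003,0,0],[0,0,0]], "twist": [0,0,0,0]}}

```text
time: 8.38
tool_pos: [379.4, -98.9, 59.5]
tcp_rot: [3.141, -0.001, -2.771]
contact_force: [-1.7, -0.9, -2.6]
grip_width: 13.6
finger_force: 30.0
```

Request:
{"fn": "jog_arm", "kwargs": {"dp": [[-0.002,0,0],[-0.001,0,0]], "twist": [0,0]}}

```text
time: 8.62
tool_pos: [379.1, -98.0, 59.0]
tcp_rot: [3.138, -0.006, -2.77]
contact_force: [-15.1, -10.1, -0.7]
grip_width: 13.9
finger_force: 30.0
```

Request:
{"fn": "jog_arm", "kwargs": {"dp": [[-0.001,0,-0.004],[-0.001,0,-0.004],[0,0,0]], "twist": [0,0,0]}}

```text
time: 9.0
tool_pos: [380.0, -97.1, 66.8]
tcp_rot: [3.137, -0.008, -2.77]
contact_force: [-14.5, -9.8, -1.9]
grip_width: 13.7
finger_force: 30.0
```

```bash
python3 - <<'E'
from h import *
st()
E
```

```text
t 9.0 pos [380.  -97.1  66.8] rot(deg) [ 179.7   -0.5 -158.7] F [-14.5  -9.8  -1.9] M [-1.4  2.4 -0.1] w 13.7 f 30.0
```

```bash
cat >> h.py <<'E'
def tilt(back=73):
    "nose-down tilt of the gripped pan from the blue handle's tail in the side picture"
    o=bot.get_obs();R=Ro.from_euler("xyz",o["tcp_rot"]).as_matrix();g=np.array(o["tool_pos"])-19*R[:,2]
    p=bot.camera_params("side");im=bot.capture("side");x=-R[:,0];up=-R[:,2]
    q=proj(p,[g])[0];b=[int(v) for v in(q[0]-60,q[1]-60,q[0]+60,q[1]+60)]
    bl,l=blobs(im,blue,[max(0,v) for v in b],8)
    if not bl:print("no blue");return im
    i=max(range(1,l.max()+1),key=lambda i:(l==i).sum());ys,xs=np.where(l==i)
    v=cv2.fitLine(np.c_[xs,ys].astype(np.float32),cv2.DIST_L2,0,.01,.01).ravel();v[:2]*=np.sign(v[0])
    m=[]
    for a in range(-10,66):
        t=np.radians(a);d=x*np.cos(t)-up*np.sin(t);P=proj(p,[g-40*d,g-back*d]);e=P[0]-P[1];e/=np.linalg.norm(e)
        m.append((abs(np.cross(e*np.sign(e[0]),v[:2])),a,P[1]))
    k=min(m,key=lambda s:s[0]);print("px",len(xs),"tilt by slope",k[1],"centroid",v[2:],"tail seen",[xs.min(),ys[xs==xs.min()].mean()],"tail model at that tilt",k[2],"tail model 0",m[10][2]);return im
E
python3 - <<'E' 2>/dev/null
from h import *
im=tilt();cv2.imwrite("pics/s2.png",im)
E
```

```text
px 141 tilt by slope 2 centroid [271.3 253.2] tail seen [np.int64(260), np.float64(258.5)] tail model at that tilt [258.1 260.7] tail model 0 [258.2 261.5]
```

Request:
{"fn": "jog_arm", "kwargs": {"dp": [[-0.001,0,-0.004],[-0.001,0,-0.004],[-0.0015,0,-0.004],[-0.0015,0,-0.004],[0,0,0]], "twist": [0,0,0,0,0]}}

```text
time: 9.68
tool_pos: [383.2, -95.4, 82.4]
tcp_rot: [3.136, -0.011, -2.77]
contact_force: [-17.9, -12.3, -2.3]
grip_width: 13.6
finger_force: 40.9
```

```bash
python3 - <<'E' 2>/dev/null
from h import *
st();im=tilt();cv2.imwrite("pics/s3.png",cv2.resize(im[190:310,230:400],(800,565),interpolation=cv2.INTER_CUBIC))
E
```

```text
t 9.68 pos [383.2 -95.4  82.4] rot(deg) [ 179.7   -0.6 -158.7] F [-17.9 -12.3  -2.3] M [-2.1  3.4 -0.2] w 13.6 f 40.9
px 155 tilt by slope 9 centroid [270.8 246.4] tail seen [np.int64(258), np.float64(250.5)] tail model at that tilt [258.8 251.6] tail model 0 [258.9 255.5]
```

View pics/s3.png

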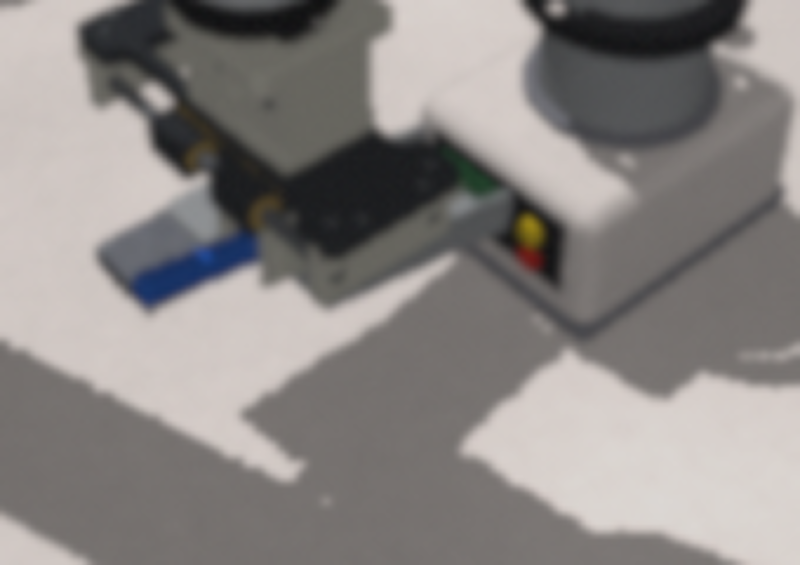

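The pan lip is pressed on the housing face at crop (500,210), and the handle tail is now lower at (120,280). The tilt is about 9-10°, as planned. I'll lift a little further.

Request:
{"fn": "jog_arm", "kwargs": {"dp": [[-0.001,0,-0.004],[-0.001,0,-0.004],[-0.001,0,-0.004],[0,0,0]], "twist": [0,0,0,0]}}

```text
time: 10.22
tool_pos: [385.0, -94.5, 94.1]
tcp_rot: [3.135, -0.014, -2.77]
contact_force: [-20.9, -13.6, -1.1]
grip_width: 13.7
finger_force: 47.1
```

Request:
{"fn": "jog_arm", "kwargs": {"dp": [[0.002,0,0],[0.005,0,0],[0.008,0,0],[0.005,0,0],[0,0,0]], "twist": [0,0,0,0,0]}}

```text
time: 10.85
tool_pos: [373.0, -101.9, 95.9]
tcp_rot: [-3.141, 0.001, -2.772]
contact_force: [0.4, -0.1, -2.3]
grip_width: 13.3
finger_force: 39.6
```

```bash
python3 - <<'E' 2>/dev/null
from h import *
st();im=tilt()
cv2.imwrite("pics/t4.png",bot.capture("top"))
print([(np.round(d["bbox"]).tolist(),round(d["confidence"],2)) for c in("side","top") for d in bot.find_in(c,"lump1")])
E
```

```text
t 10.85 pos [ 373.  -101.9   95.9] rot(deg) [-180.     0.  -158.8] F [ 0.4 -0.1 -2.3] M [-0.   0.1 -0. ] w 13.3 f 39.6
px 172 tilt by slope 13 centroid [266.7 244.4] tail seen [np.int64(254), np.float64(246.5)] tail model at that tilt [254.  248.8] tail model 0 [254.  254.7]
[([351.0, 238.0, 6.0, 6.0], 0.56), ([363.0, 231.0, 8.0, 13.0], 0.5), ([342.0, 170.0, 73.0, 76.0], 0.23)]
```

```bash
cat >> h.py <<'E'
a=np.radians(21.2);MX=np.array([np.cos(a),np.sin(a)]);MY=np.array([-MX[1],MX[0]]);M=np.array([597.5,-38.5])
def mill(x,y,z,yaw=201.2):
    q=M+MX*x+MY*y;go([q[0],q[1],z],yaw)
E
python3 - <<'E'
from h import *
mill(-110,0,225)
E
```

```text
GO shift mm [-122.   -22.2 -129.1] dist 179.0 twist 0.02053486560271267
```

Request:
{"fn": "jog_arm", "kwargs": {"dp": [[0,0,-0.007],[0,0,-0.013],[0,0,-0.018],[0,0,-0.02],[0,0,-0.02],[0,0,-0.02],[0,0,-0.016],[0,0,-0.01],[0,0,-0.005],[0,0,0]], "twist": [0,0,0,0,0,0,0,0,0,0]}}

```text
time: 12.3
tool_pos: [372.9, -101.7, 224.6]
tcp_rot: [3.141, 0.0, -2.771]
contact_force: [1.0, -0.4, -2.4]
grip_width: 13.7
finger_force: 39.6
```

```bash
python3 - <<'E' 2>/dev/null
from h import *
st();mill(-110,0,225);tilt()
E
```

```text
t 12.3 pos [ 372.9 -101.7  224.6] rot(deg) [ 180.     0.  -158.8] F [ 1.  -0.4 -2.4] M [0.1 0.  0. ] w 13.7 f 39.6
GO shift mm [-122.2  -22.3   -0.4] dist 124.2 twist 0.020525118169871348
px 228 tilt by slope 32 centroid [323.2 161.6] tail seen [np.int64(309), np.float64(159.8)] tail model at that tilt [249.9 188.1] tail model 0 [247.  207.1]
```

Request:
{"fn": "jog_arm", "kwargs": {"dp": [[-0.006,-0.001,0],[-0.012,-0.002,0],[-0.016,-0.003,0],[-0.017,-0.004,0],[-0.017,-0.004,0],[-0.017,-0.003,0],[-0.015,-0.002,0],[-0.012,-0.002,0],[-0.007,-0.001,0],[-0.003,0,0]], "twist": [0,0,0,0,0,0,0,0,0,0]}}

```text
time: 13.6
tool_pos: [494.9, -78.0, 224.6]
tcp_rot: [3.141, -0.0, -2.771]
contact_force: [0.1, -0.4, -1.6]
grip_width: 14.1
finger_force: 39.6
```

```bash
python3 - <<'E' 2>/dev/null
from h import *
st();mill(-110,0,225)
im=bot.capture("side");cv2.imwrite("pics/s5.png",cv2.resize(im[140:290,290:450],(640,600),interpolation=cv2.INTER_CUBIC))
t=bot.capture("top");cv2.imwrite("pics/t5.png",t)
E
```

```text
t 13.6 pos [494.9 -78.  224.6] rot(deg) [ 180.    -0.  -158.8] F [ 0.1 -0.4 -1.6] M [0.1 0.2 0. ] w 14.1 f 39.6
GO shift mm [ 0.  -0.3 -0.4] dist 0.5 twist 0.022087094341088687
```

View pics/s5.png

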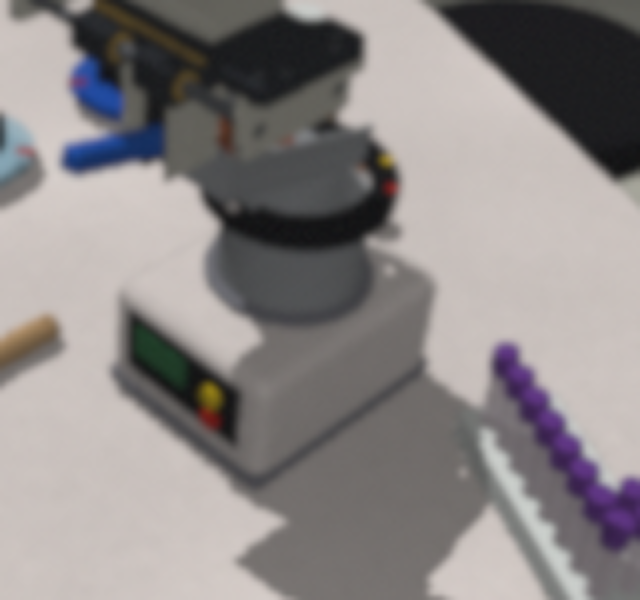

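The pan nose is over the mouth at crop (350,140) and the lumps are still in the pan near (225,130). I'll lower the lip into the mouth and press it on the far wall.

Request:
{"fn": "jog_arm", "kwargs": {"dp": [[0,0,0.006],[0,0,0.008],[0,0,0.007],[0,0,0.004],[0,0,0]], "twist": [0,0,0,0,0]}}

```text
time: 14.32
tool_pos: [494.5, -78.0, 199.3]
tcp_rot: [3.141, -0.001, -2.771]
contact_force: [-0.5, 0.2, -2.5]
grip_width: 13.6
finger_force: 39.6
```

Request:
{"fn": "jog_arm", "kwargs": {"dp": [[-0.003,0,0],[-0.003,0,0],[-0.002,0,0],[0,0,0]], "twist": [0,0,0,0]}}

```text
time: 14.82
tool_pos: [502.3, -75.1, 199.7]
tcp_rot: [-3.142, 0.0, -2.771]
contact_force: [-0.6, 0.1, -1.2]
grip_width: 13.6
finger_force: 39.6
```

Request:
{"fn": "jog_arm", "kwargs": {"dp": [[-0.002,0,0],[-0.002,0,0],[0,0,0]], "twist": [0,0,0]}}

```text
time: 15.2
tool_pos: [505.4, -73.9, 199.6]
tcp_rot: [3.141, -0.001, -2.771]
contact_force: [-3.7, -1.3, -1.6]
grip_width: 13.7
finger_force: 39.7
```

Request:
{"fn": "jog_arm", "kwargs": {"dp": [[-0.002,0,0],[-0.002,0,0],[0,0,0]], "twist": [0,0,0]}}

```text
time: 15.58
tool_pos: [506.1, -73.5, 199.5]
tcp_rot: [3.14, -0.008, -2.771]
contact_force: [-15.9, -7.0, 4.9]
grip_width: 13.9
finger_force: 39.4
```

Request:
{"fn": "jog_arm", "kwargs": {"dp": [[-0.001,0,-0.004],[-0.002,0,-0.004],[-0.002,0,-0.004],[0,0,0]], "twist": [0,0,0,0]}}

```text
time: 16.08
tool_pos: [509.9, -71.9, 210.7]
tcp_rot: [3.14, -0.011, -2.771]
contact_force: [-16.0, -6.9, 0.6]
grip_width: 14.0
finger_force: 43.7
```

```bash
sed -i 's/bl,l=blobs(im,blue,\[max(0,v) for v in b\],8)/b=[b[0],int(q[1])-15,int(q[0])-5,b[3]];bl,l=blobs(im,blue,[max(0,v) for v in b],8)/' h.py; python3 - <<'E' 2>/dev/null
from h import *
st();tilt()
E
```

```text
t 16.07 pos [509.9 -71.9 210.7] rot(deg) [ 179.9   -0.6 -158.8] F [-16.   -6.9   0.6] M [-1.5  3.2 -0.1] w 14.0 f 43.7
px 124 tilt by slope 32 centroid [318.  164.4] tail seen [np.int64(309), np.float64(162.0)] tail model at that tilt [315.7 171.3] tail model 0 [311.3 189. ]
```

Request:
{"fn": "jog_arm", "kwargs": {"dp": [[-0.002,0,-0.004],[-0.002,0,-0.004],[-0.0025,0,-0.004],[-0.0025,0,-0.004],[0,0,0]], "twist": [0,0,0,0,0]}}

```text
time: 16.75
tool_pos: [517.9, -69.0, 227.3]
tcp_rot: [3.14, -0.012, -2.772]
contact_force: [-20.2, -8.3, 6.5]
grip_width: 13.5
finger_force: 45.5
```

```bash
python3 - <<'E' 2>/dev/null
from h import *
st()
im=bot.capture("side");cv2.imwrite("pics/s6.png",cv2.resize(im[110:260,280:440],(640,600),interpolation=cv2.INTER_CUBIC))
E
```

```text
t 16.75 pos [517.9 -69.  227.3] rot(deg) [ 179.9   -0.7 -158.8] F [-20.2  -8.3   6.5] M [-1.7  3.8 -0.1] w 13.5 f 45.5
```

View pics/s6.png

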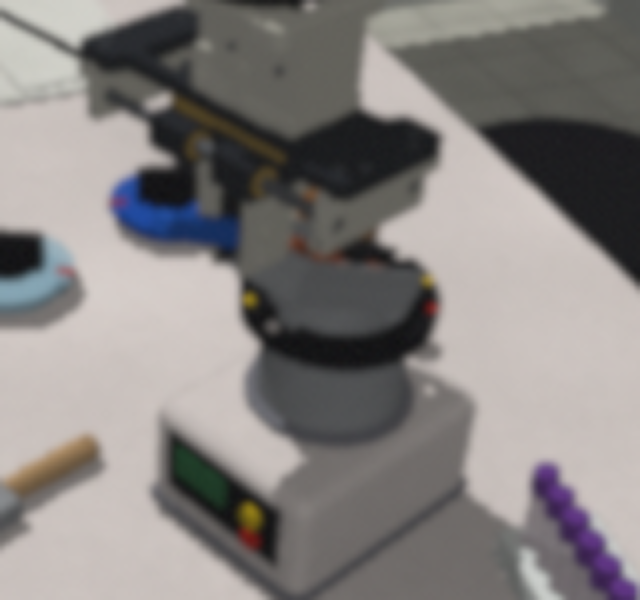

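The pan is at roughly 28° with its nose in the mouth. Reddish lumps show at crop (300,243), (335,255) and (370,265), moving towards the nose. I'll keep tilting.

Request:
{"fn": "jog_arm", "kwargs": {"dp": [[-0.0025,0,-0.0035],[-0.003,0,-0.0035],[-0.003,0,-0.0035],[-0.003,0,-0.0035],[-0.003,0,-0.0035],[0,0,0]], "twist": [0,0,0,0,0,0]}}

```text
time: 17.55
tool_pos: [531.0, -64.2, 246.1]
tcp_rot: [3.142, -0.012, -2.772]
contact_force: [-23.6, -8.7, 13.4]
grip_width: 13.8
finger_force: 48.1
```

Request:
{"fn": "jog_arm", "kwargs": {"dp": [[-0.003,0,-0.003],[-0.003,0,-0.003],[-0.0035,0,-0.003],[-0.0035,0,-0.003],[0,0,0]], "twist": [0,0,0,0,0]}}

```text
time: 18.18
tool_pos: [543.8, -59.5, 259.3]
tcp_rot: [-3.14, -0.01, -2.772]
contact_force: [-23.7, -7.7, 18.6]
grip_width: 14.1
finger_force: 49.1
```

```bash
python3 - <<'E' 2>/dev/null
from h import *
st()
im=bot.capture("side");cv2.imwrite("pics/s7.png",cv2.resize(im[110:260,280:440],(640,600),interpolation=cv2.INTER_CUBIC))
b,_=blobs(im,lambda h,s,v:((h<12)|(h>172))&(s>70)&(v>40),(300,110,440,230),2);print(b)
for c in("side",):print([(np.round(d["bbox"]).tolist(),round(d["confidence"],2)) for d in bot.find_in(c,"lump1")])
E
```

```text
t 18.18 pos [543.8 -59.5 259.3] rot(deg) [-179.9   -0.6 -158.8] F [-23.7  -7.7  18.6] M [-1.5  4.6  0.1] w 14.1 f 49.1
[([342.6, 177.9], 15), ([387.1, 186.3], 9)]
[([433.0, 263.0, 58.0, 77.0], 0.42), ([360.0, 215.0, 83.0, 89.0], 0.41)]
```

Request:
{"fn": "jog_arm", "kwargs": {"dp": [[0.003,0,0],[0.006,0,0],[0.008,0,-0.005],[0,0,0],[0,0,0]], "twist": [0,0,0,0,0]}}

```text
time: 18.9
tool_pos: [532.7, -63.3, 262.3]
tcp_rot: [-3.141, 0.001, -2.771]
contact_force: [0.2, 0.5, -2.3]
grip_width: 13.8
finger_force: 42.9
```

```bash
python3 - <<'E' 2>/dev/null
from h import *
F=[]
for i in range(6):
    o=bot.get_obs();F.append(o["contact_force"][2]);im=bot.capture("side")
print(np.mean(F),np.std(F));st()
t=bot.capture("top")
a=cv2.resize(im[110:260,290:430],(400,430),interpolation=cv2.INTER_CUBIC);b=cv2.resize(t[120:230,300:400],(390,430),interpolation=cv2.INTER_CUBIC)
cv2.imwrite("pics/s8.png",np.hstack([a,b]))
E
```

```text
-2.100081994412743 0.2300350008411578
t 19.2 pos [532.5 -63.3 262. ] rot(deg) [ 180.    -0.  -158.8] F [-0.2 -0.7 -2.7] M [0.1 0.1 0. ] w 13.7 f 42.9
```

View pics/s8.png

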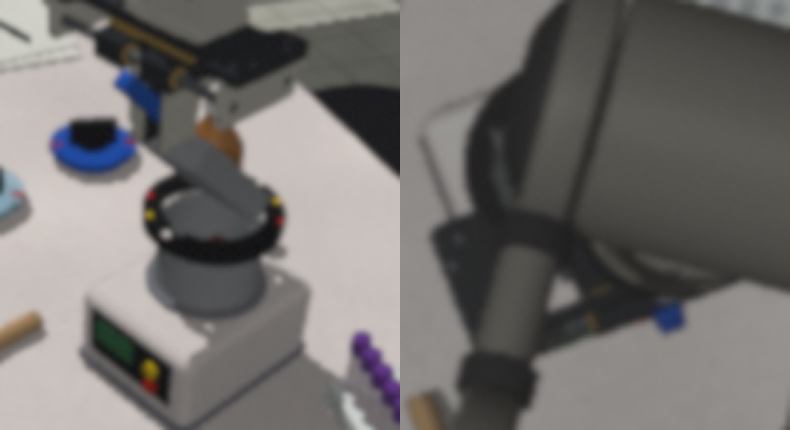

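Request:
{"fn": "jog_arm", "kwargs": {"dp": [[0.008,0,0],[-0.01,0,0],[0.01,0,0],[-0.008,0,0],[0,0,-0.01],[0,0,0.01],[0,0,-0.02],[0,0,-0.02],[0,0,0]], "twist": [0,0,0,0,0,0,0,0,0]}}

```text
time: 20.38
tool_pos: [532.9, -63.6, 302.9]
tcp_rot: [-3.14, 0.002, -2.771]
contact_force: [0.5, -0.1, -2.7]
grip_width: 13.3
finger_force: 41.9
```

```bash
python3 - <<'E' 2>/dev/null
from h import *
F=[]
for i in range(8):
    o=bot.get_obs();F.append(o["contact_force"][2]);im=bot.capture(["wrist","side"][i%2]);cv2.imwrite("pics/%d_9.png"%(i%2),im)
print(np.mean(F),np.std(F));o=st();p=bot.camera_params("wrist")
print("mouth px",proj(p,[[597.5,-38.5,170],[597.5,-38.5,99]]))
for c in("wrist","side"):print(c,[(np.round(d["bbox"]).tolist(),round(d["confidence"],2)) for d in bot.find_in(c,"lump1")])
w=cv2.imread("pics/0_9.png");b,_=blobs(w,lambda h,s,v:((h<12)|(h>172))&(s>90)&(v>40),(0,0,640,400),6);print(b)
E
```

```text
-2.2512205409809587 0.5107714143759176
t 20.77 pos [532.3 -63.4 301.6] rot(deg) [ 180.    -0.  -158.8] F [ 0.3 -0.4 -1.4] M [ 0.   0.1 -0. ] w 13.6 f 41.9
mouth px [[321.2 255.7]
 [321.4 229.3]]
wrist [([323.0, 254.0, 111.0, 66.0], 0.42)]
side []
[([634.3, 81.3], 65), ([302.4, 148.7], 21), ([629.5, 149.0], 8), ([563.2, 184.2], 37), ([510.2, 220.9], 33), ([368.9, 231.6], 58), ([299.3, 238.5], 6), ([530.6, 274.9], 23)]
```

```bash
python3 - <<'E' 2>/dev/null
from h import *
p=bot.camera_params("wrist")
print("lockmarks",proj(p,[[554.6,-3.8,170],[641,-73.4,170]]))
t=np.radians(45);g=np.array([532.5,-63.4,302+19]);X=np.r_[MX,0];Y=np.r_[MY,0];Z=np.array([0,0,1.])
d=X*np.cos(t)-Z*np.sin(t);n=X*np.sin(t)+Z*np.cos(t)
for b in(132,72,20):print("pan floor at fwd",b,proj(p,[g+d*b-n*21+Y*s for s in(-34,34)]).tolist())
w=cv2.imread("pics/0_9.png");hsv=cv2.cvtColor(w,cv2.COLOR_BGR2HSV)
for q in((302,149),(369,232),(299,238)):print(q,w[q[1]-1:q[1]+2,q[0]-1:q[0]+2].reshape(-1,3).mean(0))
E
```

```text
lockmarks [[367.6 231.6]
 [277.1 278.3]]
pan floor at fwd 132 [[285.24225790285175, 285.6476311404175], [357.75416250061215, 285.6799046461697]]
pan floor at fwd 72 [[276.74608197905127, 269.26187536494587], [365.9786535341331, 269.30575575469277]]
pan floor at fwd 20 [[265.42156073809497, 247.41993315512087], [376.9398524196709, 247.48169659722856]]
(302, 149) [ 15.2  61.9 111.8]
(369, 232) [  2.1  12.6 175.7]
(299, 238) [39.6 44.  58.4]
```

Request:
{"fn": "jog_arm", "kwargs": {"dp": [[0,-0.01,0],[0.01,-0.02,0],[0.015,-0.03,0],[0.015,-0.03,0],[0.015,-0.03,0],[0.01,-0.02,0],[0.005,-0.01,0],[0,0,0]], "twist": [0,0,0,0,0,0,0,0]}}

```text
time: 21.88
tool_pos: [521.4, -228.9, 302.0]
tcp_rot: [3.141, 0.0, -2.772]
contact_force: [0.0, 1.4, -2.1]
grip_width: 13.2
finger_force: 41.9
```

```bash
python3 - <<'E' 2>/dev/null
from h import *
st();p=bot.camera_params("wrist");w=bot.capture("wrist");cv2.imwrite("pics/w10.png",w)
q=proj(p,[[597.5,-38.5,170],[597.5,-38.5,110]]);print(q)
print([(np.round(d["bbox"]).tolist(),round(d["confidence"],2)) for d in bot.find_in("wrist","lump1")])
t=bot.capture("top");cv2.imwrite("pics/t10.png",t)
print("top",[(np.round(d["bbox"]).tolist(),round(d["confidence"],2)) for d in bot.find_in("top","lump1")],proj(bot.camera_params("top"),[[597.5,-38.5,170],[597.5,-38.5,110]]).tolist())
s=bot.capture("side");cv2.imwrite("pics/s10.png",s);print("side",[(np.round(d["bbox"]).tolist(),round(d["confidence"],2)) for d in bot.find_in("side","lump1")])
x,y=[int(v) for v in q[0]];a=w[max(0,y-75):y+75,max(0,x-75):x+75]
cv2.imwrite("pics/c10.png",np.hstack([cv2.resize(a,(400,400),interpolation=cv2.INTER_CUBIC),cv2.resize(t[125:225,295:395],(400,400),interpolation=cv2.INTER_CUBIC)]))
E
```

```text
t 21.88 pos [ 521.4 -228.9  302. ] rot(deg) [ 180.     0.  -158.8] F [ 0.   1.4 -2.1] M [ 0.  0. -0.] w 13.2 f 41.9
[[453.8 310.6]
 [435.2 281.1]]
[]
top [([340.0, 156.0, 10.0, 13.0], 0.59), ([350.0, 157.0, 11.0, 10.0], 0.36)] [[342.4876892013025, 161.41684399024922], [340.9246870020526, 165.79918223104124]]
side []
```

View pics/c10.png

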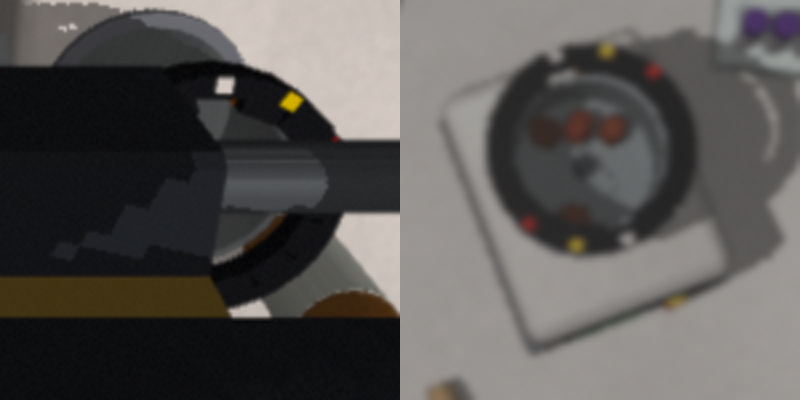

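All four lumps lie in the bowl, at right crop (545,128), (578,126), (613,128) and (575,213). Now I put the pan back: lip on the bench, then lower and move backwards until it is flat.

Request:
{"fn": "jog_arm", "kwargs": {"dp": [[0,0,0.03],[0,0,0.03],[0,0,0.04],[0,0,0.04],[0,0,0.02]], "twist": [8,8,8,8,7]}}

```text
time: 22.8
tool_pos: [520.6, -227.5, 140.0]
tcp_rot: [3.141, -0.003, 2.828]
contact_force: [0.3, -0.9, -1.3]
grip_width: 14.1
finger_force: 41.9
```

```bash
python3 - <<'E' 2>/dev/null
from h import *
st();go([484,-258,100],162)
E
```

```text
t 22.8 pos [ 520.6 -227.5  140. ] rot(deg) [179.9  -0.2 162. ] F [ 0.3 -0.9 -1.3] M [-0.   0.1 -0. ] w 14.1 f 41.9
GO shift mm [ 25.3 -40.4  40. ] dist 62.2 twist 0.012125670064705218
```

Request:
{"fn": "jog_arm", "kwargs": {"dp": [[0.008,-0.014,0.014],[0.009,-0.014,0.014],[0.008,-0.012,0.014],[0,0,0.005]], "twist": [0,0,0,0]}}

```text
time: 23.3
tool_pos: [484.8, -258.9, 94.7]
tcp_rot: [3.141, -0.001, 2.83]
contact_force: [0.5, 0.1, -2.4]
grip_width: 13.5
finger_force: 41.9
```

Request:
{"fn": "jog_arm", "kwargs": {"dp": [[0.002,0,0.005],[0.003,0,0.005],[0,0,0]], "twist": [0,0,0]}}

```text
time: 23.68
tool_pos: [481.5, -257.4, 86.4]
tcp_rot: [-3.141, 0.002, 2.832]
contact_force: [-2.3, 0.4, 4.2]
grip_width: 13.6
finger_force: 31.5
```

Request:
{"fn": "jog_arm", "kwargs": {"dp": [[0.006,0,0.004],[0.0087,0,0.0078],[0.0079,0,0.0086],[0.0072,0,0.0093],[0,0,0]], "twist": [0,0,0,0,0]}}

```text
time: 24.3
tool_pos: [450.9, -247.7, 54.4]
tcp_rot: [3.141, -0.003, 2.831]
contact_force: [-0.8, 0.4, -0.3]
grip_width: 13.4
finger_force: 30.0
```

Request:
{"fn": "jog_arm", "kwargs": {"dp": [[0.0063,0,0.0098],[0.0055,0,0.0104],[0.0045,0,0.0108],[0.0036,0,0.0105],[0,0,0]], "twist": [0,0,0,0,0]}}

```text
time: 24.92
tool_pos: [432.4, -241.8, 12.9]
tcp_rot: [3.141, -0.003, 2.831]
contact_force: [-0.9, 0.6, -0.7]
grip_width: 13.5
finger_force: 30.0
```

Request:
{"fn": "jog_arm", "kwargs": {"dp": [[0.0015,0,0.0035],[0.0005,0,0.0025],[0,0,0.0005],[0,0,0]], "twist": [0,0,0,0]}}

```text
time: 25.42
tool_pos: [431.3, -241.7, 7.6]
tcp_rot: [3.141, -0.0, 2.831]
contact_force: [-1.5, 0.2, 0.3]
grip_width: 13.9
finger_force: 30.0
```

```bash
python3 - <<'E' 2>/dev/null
from h import *
st();tilt()
E
```

```text
t 25.43 pos [ 431.3 -241.7    7.6] rot(deg) [180.   -0.  162.2] F [-1.5  0.2  0.3] M [-0.1 -0.1 -0. ] w 13.9 f 30.0
px 75 tilt by slope -3 centroid [307.3 304. ] tail seen [np.int64(302), np.float64(304.5)] tail model at that tilt [294.7 308. ] tail model 0 [294.6 307. ]
```

Request:
{"fn": "jog_arm", "kwargs": {"dp": [[0,0,0],[0,0,0],[0,0,0],[0,0,-0.01],[0,0,-0.03],[0,0,-0.05],[0,0,-0.05]], "twist": [0,0,0,0,0,0,0], "jaw": 0.0918}}

```text
time: 26.35
tool_pos: [431.2, -241.6, 149.5]
tcp_rot: [3.142, 0.0, 2.831]
contact_force: [0.6, -1.0, -0.5]
grip_width: 79.1
finger_force: 0.0
```

```bash
python3 - <<'E' 2>/dev/null
from h import *
st();go([430,255,160],152.3)
im=bot.capture("side");b,l=blobs(im,blue,(270,280,350,330),8);print(b)
ys,xs=np.where(l>0);print(xs.min(),xs.max(),ys.min(),ys.max())
p=bot.camera_params("side");u=np.array([.951,-.309,0]);g=np.array([431,-241.5,24]);print(proj(p,[g+12*u,g-73*u]))
print([(np.round(d["bbox"]).tolist(),round(d["confidence"],2)) for d in bot.find_in("side","pan")])
E
```

```text
t 26.35 pos [ 431.2 -241.6  149.5] rot(deg) [180.    0.  162.2] F [ 0.6 -1.  -0.5] M [-0. -0. -0.] w 79.1 f 0.0
GO shift mm [152.9 472.5 -10.5] dist 496.7 twist 9.915972368778341
[([320.7, 307.0], 233)]
301 340 303 310
[[334.7 306.4]
 [294.4 307.6]]
[([352.0, 310.0, 102.0, 36.0], 0.94)]
```

Request:
{"fn": "jog_arm", "kwargs": {"dp": [[0.0153,0.0472,-0.001],[0.0153,0.0472,-0.001],[0.0153,0.0472,-0.001],[0.0153,0.0472,-0.001],[0.0153,0.0472,-0.001],[0.0153,0.0472,-0.001],[0.0153,0.0472,-0.001],[0.0153,0.0472,-0.001],[0.0153,0.0472,-0.001],[0.0153,0.0472,-0.001]], "twist": [0,0,0,0,0,0,0,0,0,0]}}

```text
time: 27.7
tool_pos: [429.4, 256.0, 157.5]
tcp_rot: [-3.141, -0.0, 2.831]
contact_force: [0.1, 0.0, 0.5]
grip_width: 92.2
finger_force: 0.0
```

Request:
{"fn": "jog_arm", "kwargs": {"dp": [[0,0,0],[0,0,0],[0,0,0]], "twist": [9.9,0,0]}}

```text
time: 28.08
tool_pos: [429.8, 253.9, 157.4]
tcp_rot: [-3.141, -0.0, 2.661]
contact_force: [-0.1, -0.6, 0.1]
grip_width: 91.7
finger_force: 0.0
```

```bash
python3 - <<'E' 2>/dev/null
from h import *
st();p=bot.camera_params("wrist");im=bot.capture("wrist");cv2.imwrite("pics/w11.png",im)
print("exp",proj(p,[[470,264,18]]))
x,y=[int(v) for v in proj(p,[[470,264,18]])[0]]
b,_=blobs(im,red,(x-75,max(0,y-75),x+75,y+75),10);print(b)
if len(b)==2:
    P=onz(p,[c for c,_ in b],18);print(P.mean(0),np.linalg.norm(P[0]-P[1]),np.degrees(np.arctan2(*(P[0]-P[1])[1::-1])))
    c=P.mean(0)
    go([c[0],c[1],22],None)
for q in bot.masks_of("wrist","lid"):
    print(np.round(q["bbox"]),round(q["confidence"],2),np.array(np.where(q["pixels"])).mean(1))
E
```

```text
t 28.07 pos [429.8 253.9 157.4] rot(deg) [-180.    -0.   152.5] F [-0.1 -0.6  0.1] M [ 0.1 -0.1  0. ] w 91.7 f 0.0
exp [[348.6 219.2]]
[([350.1, 177.5], 87), ([347.3, 259.0], 49)]
[470.9 263.6  18. ] 91.4375117369254 152.1805009328888
GO shift mm [-31.8  27.7 135.5] dist 141.9 twist None
[350. 217. 100.  96.] 0.96 [216.6 348.5]
[328.  46. 122.  93.] 0.67 [ 40.5 328.7]
[435. 309.  68.  69.] 0.62 [328.6 418.8]
```

Request:
{"fn": "jog_arm", "kwargs": {"dp": [[-0.016,0.014,0.03],[-0.016,0.014,0.03],[0,0,0.04],[0,0,0.025],[0,0,0.01],[0,0,0]], "twist": [0.2,0,0,0,0,0]}}

```text
time: 28.92
tool_pos: [471.3, 264.0, 22.5]
tcp_rot: [-3.141, -0.0, 2.655]
contact_force: [-0.1, -0.0, 0.4]
grip_width: 91.8
finger_force: 0.0
```

Request:
{"fn": "jog_arm", "kwargs": {"dp": [[0,0,0],[0,0,0],[0,0,0],[0,0,0],[0,0,0],[0,0,0],[0,0,0],[0,0,0],[0,0,0],[0,0,0]], "twist": [0,0,0,0,0,0,0,0,0,0], "jaw": 0}}

```text
time: 30.18
tool_pos: [471.2, 264.3, 22.5]
tcp_rot: [-3.142, -0.0, 2.655]
contact_force: [-0.4, -0.8, -0.5]
grip_width: 13.9
finger_force: 30.0
```

```bash
python3 - <<'E' 2>/dev/null
from h import *
st()
E
```

```text
t 30.18 pos [471.2 264.3  22.5] rot(deg) [-180.    -0.   152.1] F [-0.4 -0.8 -0.5] M [-0.  0.  0.] w 13.9 f 30.0
```

Request:
{"fn": "jog_arm", "kwargs": {"dp": [[0,0,-0.01],[0,0,-0.03],[0,0,-0.05],[0,0,-0.06],[0,0,-0.058],[0,0,0]], "twist": [0,0,0,0,0,0]}}

```text
time: 30.92
tool_pos: [473.3, 265.2, 236.2]
tcp_rot: [3.133, 0.007, 2.655]
contact_force: [0.4, 0.2, -1.3]
grip_width: 13.8
finger_force: 30.0
```

```bash
python3 - <<'E' 2>/dev/null
from h import *
st();mill(-120,0,230)
E
```

```text
t 30.93 pos [473.3 265.2 236.2] rot(deg) [179.5   0.4 152.1] F [ 0.4  0.2 -1.3] M [-0.1  0.   0. ] w 13.8 f 30.0
GO shift mm [-173.1 -301.2    4.9] dist 347.4 twist -49.07614061616428
```

Request:
{"fn": "jog_arm", "kwargs": {"dp": [[-0.015,-0.025,0.001],[-0.022,-0.04,0],[-0.026,-0.045,0],[-0.028,-0.048,0],[-0.028,-0.048,0],[-0.026,-0.045,0],[-0.018,-0.033,0],[-0.009,-0.017,0],[0,0,0]], "twist": [0,0,0,0,0,0,0,0,0]}}

```text
time: 32.05
tool_pos: [481.9, -83.2, 228.6]
tcp_rot: [-3.141, -0.002, 2.652]
contact_force: [-0.2, 0.4, -1.6]
grip_width: 13.6
finger_force: 30.0
```

Request:
{"fn": "jog_arm", "kwargs": {"dp": [[0,0,0],[0,0,0],[0,0,0],[0,0,0],[0,0,0],[0,0,0],[0,0,0]], "twist": [-8,-10,-10,-10,-8,-3.1,0]}}

```text
time: 32.92
tool_pos: [482.2, -81.1, 229.1]
tcp_rot: [3.141, -0.001, -2.771]
contact_force: [0.3, 0.1, -1.2]
grip_width: 13.7
finger_force: 30.0
```

```bash
python3 - <<'E' 2>/dev/null
from h import *
o=st();mill(-120,0,230)
p=bot.camera_params("wrist");im=bot.capture("wrist");cv2.imwrite("pics/w12.png",im)
for n,fn,w in(("red",red,-38.8),("yel",yel,-8.8),("red2",red,141.2),("yel2",yel,171.2),("white",lambda h,s,v:(s<40)&(v>200),21.2),("white2",lambda h,s,v:(s<40)&(v>200),201.2)):
    a=np.radians(w);P=np.array([M[0]+55.5*np.cos(a),M[1]+55.5*np.sin(a),170]);q=proj(p,[P])[0];x,y=[int(v) for v in q]
    b,_=blobs(im,fn,(max(0,x-20),max(0,y-20),x+20,y+20),8) if 0<=y<400 else([],0)
    print(n,"exp",q,P[:2],[(c,k,onz(p,[c],170)[0][:2]) for c,k in b])
# lid pointers in hand: disc level 13-18 above origin
R=Ro.from_euler("xyz",o["tcp_rot"]).as_matrix();L=np.array(o["tool_pos"])+[0,0,-4.5]
for s in(1,-1):
    q=proj(p,[L+s*47*R[:,0]])[0];x,y=[int(v) for v in q];b,_=blobs(im,red,(x-25,max(0,y-25),x+25,min(399,y+25)),8);print("ptr exp",q,[(c,k,onz(p,[c],L[2])[0]-L) for c,k in b])
E
```

```text
t 32.92 pos [482.2 -81.1 229.1] rot(deg) [ 179.9   -0.  -158.8] F [ 0.3  0.1 -1.2] M [0.1 0.1 0. ] w 13.7 f 30.0
GO shift mm [-2.9 -2.  -0.9] dist 3.6 twist 0.04093724051153913
red exp [266.8 372.4] [640.8 -73.3] []
yel exp [289.6 389.3] [652.3 -47. ] []
red2 exp [374.9 322.3] [554.2  -3.7] []
yel2 exp [352.1 302.2] [542.7 -30. ] [([353.0, 301.8], 231, array([542. , -29.4]))]
white exp [319.3 395.3] [649.2 -18.4] []
white2 exp [319.  294.7] [545.8 -58.6] []
ptr exp [321.1 175. ] [([322.3, 177.4], 298, array([-42.8, -15.9,   0. ]))]
ptr exp [321.2 318.4] [([313.5, 327.3], 61, array([52.1, 14.9,  0. ]))]
```

Request:
{"fn": "jog_arm", "kwargs": {"dp": [[-0.012,-0.0004,0],[-0.02,-0.0004,0],[-0.022,-0.0004,0],[-0.022,-0.0004,0],[-0.02,-0.0004,0],[-0.016,0,0],[-0.008,0,0],[-0.003,0,0],[0,0,0]], "twist": [0,0,0,0,0,0,0,0,0]}}

```text
time: 34.1
tool_pos: [597.8, -39.5, 229.4]
tcp_rot: [3.141, -0.0, -2.771]
contact_force: [-1.0, -0.4, -1.3]
grip_width: 14.0
finger_force: 30.0
```

```bash
python3 - <<'E' 2>/dev/null
from h import *
o=st();mill(0,0,200)
E
```

```text
t 34.1 pos [597.8 -39.5 229.4] rot(deg) [ 180.    -0.  -158.8] F [-1.  -0.4 -1.3] M [ 0.1  0.1 -0. ] w 14.0 f 30.0
GO shift mm [-0.1  1.1 29.4] dist 29.4 twist 0.0098566585224944
```

Request:
{"fn": "jog_arm", "kwargs": {"dp": [[0,0.001,0.01],[0,0,0.013],[0,0,0.009],[0,0,0.003],[0,0,0]], "twist": [0,0,0,0,0]}}

```text
time: 34.72
tool_pos: [597.5, -38.6, 194.3]
tcp_rot: [3.141, -0.0, -2.771]
contact_force: [-0.3, 0.2, -0.4]
grip_width: 13.7
finger_force: 30.0
```

Request:
{"fn": "jog_arm", "kwargs": {"dp": [[0,0,0.002],[0,0,0.002],[0,0,0]], "twist": [0,0,0]}}

```text
time: 35.1
tool_pos: [597.5, -38.6, 190.4]
tcp_rot: [3.141, -0.0, -2.771]
contact_force: [-0.8, -0.1, -1.3]
grip_width: 13.7
finger_force: 30.0
```

Request:
{"fn": "jog_arm", "kwargs": {"dp": [[0,0,0.002],[0,0,0.002],[0,0,0]], "twist": [0,0,0]}}

```text
time: 35.48
tool_pos: [597.4, -38.6, 186.3]
tcp_rot: [3.141, -0.0, -2.771]
contact_force: [-0.1, -0.3, -1.4]
grip_width: 13.8
finger_force: 30.0
```

Request:
{"fn": "jog_arm", "kwargs": {"dp": [[0,0,0.002],[0,0,0.002],[0,0,0]], "twist": [0,0,0]}}

```text
time: 35.85
tool_pos: [597.4, -38.6, 182.3]
tcp_rot: [3.141, -0.0, -2.771]
contact_force: [0.4, -0.2, -1.0]
grip_width: 13.5
finger_force: 30.0
```

Going in freely. The last few millimetres should meet the collar near TCP z 179.5.

Request:
{"fn": "jog_arm", "kwargs": {"dp": [[0,0,0.0015],[0,0,0.0015],[0,0,0.0005],[0,0,0]], "twist": [0,0,0,0]}}

```text
time: 36.35
tool_pos: [597.6, -38.6, 179.5]
tcp_rot: [-3.141, 0.001, -2.771]
contact_force: [-1.1, 0.1, 3.6]
grip_width: 13.4
finger_force: 30.0
```

```bash
python3 - <<'E' 2>/dev/null
from h import *
o=st()
E
```

```text
t 36.35 pos [597.6 -38.6 179.5] rot(deg) [-180.     0.  -158.8] F [-1.1  0.1  3.6] M [0.1 0.3 0. ] w 13.4 f 30.0
```

Request:
{"fn": "jog_arm", "kwargs": {"dp": [[0,0,0],[0,0,0],[0,0,0],[0,0,0],[0,0,0],[0,0,0],[0,0,0]], "twist": [2,3,3,3,3,1,0]}}

```text
time: 37.22
tool_pos: [598.0, -38.5, 179.5]
tcp_rot: [-3.141, 0.001, -3.033]
contact_force: [0.3, 1.7, 5.5]
grip_width: 13.7
finger_force: 30.0
```

```bash
python3 - <<'E' 2>/dev/null
from h import *
o=st()
E
```

```text
t 37.23 pos [598.  -38.5 179.5] rot(deg) [-180.     0.1 -173.8] F [0.3 1.7 5.5] M [0.2 0.1 0.1] w 13.7 f 30.0
```

Request:
{"fn": "jog_arm", "kwargs": {"dp": [[0,0,0],[0,0,0],[0,0,0],[0,0,0],[0,0,0],[0,0,0],[0,0,0],[0,0,0]], "twist": [2,3,3,3,2,1.3,0,0]}}

```text
time: 38.22
tool_pos: [598.0, -38.6, 179.5]
tcp_rot: [3.141, 0.001, 3.001]
contact_force: [0.3, 0.9, 5.2]
grip_width: 13.5
finger_force: 30.0
```

```bash
python3 - <<'E' 2>/dev/null
from h import *
o=st();print(np.round(o["moment"],3))
R=Ro.from_euler("xyz",o["tcp_rot"]).as_matrix();L=np.r_[M,174]
def chk(c):
    p=bot.camera_params(c);im=bot.capture(c);cv2.imwrite("pics/f_%s.png"%c,im)
    for n,fn in(("red",red),("yel",yel)):
        x,y=[int(v) for v in proj(p,[L])[0]];r=70 if c=="wrist" else 32
        b,_=blobs(im,fn,(x-r,max(0,y-r),x+r,min(399,y+r)),4)
        for q,k in b:
            w=onz(p,[q],173)[0]-L;print(c,n,q,k,"r",np.hypot(*w[:2]).round(1),"ang",np.degrees(np.arctan2(w[1],w[0])).round(1))
for c in("wrist","side","top"):chk(c)
for c in("side","top"):print([(np.round(d["bbox"]).tolist(),round(d["confidence"],2)) for l in("pan","brush","tube_rack") for d in bot.find_in(c,l)[:1]])
st()
E
```

```text
t 38.23 pos [598.  -38.6 179.5] rot(deg) [180.    0.1 171.9] F [0.3 0.9 5.2] M [0.2 0.1 0.2] w 13.5 f 30.0
[0.2 0.1 0.2]
wrist red [322.0, 185.5] 109 r 40.4 ang 171.7
wrist yel [292.0, 298.1] 268 r 38.3 ang -37.5
wrist yel [352.9, 298.4] 260 r 39.0 ang 22.4
side red [345.8, 182.7] 6 r 45.7 ang 168.7
side yel [352.7, 148.9] 7 r 150.7 ang 76.3
side yel [359.8, 159.1] 16 r 98.4 ang 71.2
side yel [341.9, 184.8] 12 r 57.0 ang 175.7
top red [326.5, 180.5] 14 r 56.8 ang 140.5
top red [339.8, 181.1] 11 r 45.5 ang 171.9
top yel [338.6, 185.8] 16 r 56.4 ang 170.7
[([349.0, 309.0, 97.0, 35.0], 0.61), ([278.0, 236.0, 56.0, 36.0], 0.66), ([434.0, 262.0, 59.0, 78.0], 0.84)]
[([427.0, 222.0, 39.0, 78.0], 0.75), ([420.0, 134.0, 45.0, 36.0], 0.73)]
t 38.67 pos [598.  -38.6 179.5] rot(deg) [180.    0.1 171.9] F [-0.7  0.9  5.1] M [0.1 0.1 0.1] w 13.8 f 30.0
```

The red pointer is at 171.8°, against the yellow mark at about 171°. The spring torque shows on the wrist, the lid is seated with about 6 N, and the grip is 30 N. Handing in.

```bash
python3 -c "
from plant import bot
print(bot.close_job())"
```

```text
the job is handed in; nothing more can be done
None
```

The job is handed in, with no verdict returned: the four lumps are in the bowl, the pan is flat on the bench and released, and the lid is seated and held with its red pointer within about 1° of the yellow mark, never turned to the click.

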